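Count to the third gap and push the polish tin home

ROBOT

A 6-joint arm with a two-finger parallel gripper is mounted at the origin on the work surface. World frame = base frame: x ahead of the robot, y to its left, z up, the work surface at z = 0. Lengths are in m, angles in rad, forces in N, time in s.
With the tool pointing down it reaches from about 0.275 to 0.75 m from the base axis. Payload 10.2 kg.
Tool frame: the origin (TCP) lies at the very end of the fingers, on their centre line; the grasp point (between the pads) lies 19 mm behind it; z points along the fingers, y is the line along which they close (so a half turn about z gives the same grasp; the last joint's range is limited). The gripper opens to 85 mm and grips with 20 to 120 N. Pads are 22 mm wide; open, the fingers measure 114 mm over their backs; the gripper's body (76 mm by 85 mm) begins 54 mm behind the grasp point. The pads swing forward as they close: fully open they stand 13 mm farther back than shut.
Start: joints at [0.9, 0.313, 1.498, -0, 1.331, -0.223], TCP at [0.227, 0.473, 0.231] pointing down, gripper open.
Joint ranges: [-2.94, 2.94], [-0.97, 2.17], [0.19, 2.56], [-1.23, 4.37], [0.02, 3.11], [-2.88, 2.88]. Speed limits (rad/s): [2.39, 2.39, 3.01, 3.14, 3.14, 3.14].

INTERFACE

Orientations are given as [roll, pitch, yaw] about the fixed x, y, z axes, in that order (R = Rz(yaw) Ry(pitch) Rx(roll)).
In Python, from workcell import env, snapshot, camera_model, boxes_of, tip_of gives the robot as it stands.
- The arm moves only by the tool arm_command, never from a script. Its argument "targets" is a list of rows, each a list of 2 entries, a list of its own where there are three numbers: the shift along the tool's x, y, z in mm, then the turn about the tool's z in degrees. A call has 1 to 5 rows; each row shifts and turns the commanded pose from where the row before left it, along the tool's axes as they then stand; what a row does not reach is not made up. A row lasts 1/10 s, in which the tool goes at most 50 mm and 8.59 degrees, less where a joint would pass 70% of its speed; a pose out of reach is approached as far as the arm can. A call is refused whole if a number of a shift passes 50 or a number of a turn 8.59, either way. A call with a gripper value outside its range is refused whole. "hand" is the opening, from 0 (shut) to 1 (fully open), set as the call begins (left out, the last holds). The fingers move at their own pace and stop on an object; the grip force is fixed at half the most. Time passes only in rows, so rows that do not move let the fingers close. It gives the time, the measured TCP pose, the force, the opening and the grip force at its end, in the units of the state.
- env.read_state(): the state, without advancing time (a new reading comes with each control period).
- snapshot(name): name is "scene" or "top"; returns (picture, depth): 480x640x3 uint8, red, green, blue; 480x640 float32, m along the optical axis (not along the pixel's ray), 0 where there is no reading.
- camera_model(name): a dict with "fx", "fy", "cx", "cy" (pixels), "k1" (the pictures are not rectified: a ray, as slopes to the right and down, at radius r is drawn at 1 + k1 r^2 times it, then the intrinsics apply), "cam_to_world" (4x4, takes a point from camera to world coordinates). Camera axes: x right, y down, z forward; pixel columns grow to the right and rows downward; lengths in m; the calibration is good to about 2 mm. A picture is of the moment at which its call begins. camera_model takes no time and is no camera call.
- env.close_job(): hands the job in; it is judged then, once.
Trained networks look in the newest picture that a camera, given by its name, has taken for a name from the list of things; names that differ only in an ending like _2 or _b are one class to them, and where a whole thing is asked for, a point or a joint stands for the part that bears it (a point fixed in the world has none). Each returns a list of dicts, best first, with "score" (0 to 1); they miss things now and then, are a little off and sometimes report something else, mostly with a low value. They report only what shows in the picture. A call takes as long as a camera call. They do not tell look-alikes from the thing itself.
- boxes_of(camera, thing): "bbox" ([left, top, right, bottom] in pixels, round what is visible of it).
- tip_of(camera, thing): "centre" ([column, row] in pixels: a listed point, or the origin of a listed thing).
The state is a dict: "clock": time; "q": joint angles; "qd": joint speeds; "effort": joint torques, N m; "tcp_pos": TCP position; "tcp_rot": TCP orientation; "force": force on the tool from outside, world axes, zero at the start; "wrist_torque": the same for the moment, N m; "grip_width": opening from 0.0 (shut) to 1.0 (fully open); "gripper_force": force on a finger pad.
Only numpy, scipy, OpenCV 4.12 (cv2) and the standard library are available. Lean on these libraries where they do the work, as an engineer would, in place of code of your own. Each camera call takes 0.05 s, during which the arm holds its last target. There are 200 camera calls.

TASK

With a fingertip, run along the top of the shoe-care rack's back rail, starting behind the first gap at the end with the red stud and touching the rail behind the first, second and third gaps in turn (count every gap, empty or not). Then push the blue polish tin across the bench into that third gap until it is fully home against the back, without ever lifting it or tipping it. Leave the other tins, the brush and the bottle where they are, and finish with the hand clear.

Things in the scene. Friction and masses are not known exactly. Their poses are not given: they have to be found in the camera images.
- rack: fixed wooden rack, 426 (y) x 60 (x) x 35 mm tall; origin: centre of underside, on the bench. Six gaps 58 wide, centred at y = 160, 96, 32, -32, -96, -160 mm, floored by the bench, open at the top and at the front (-x, robot side). Mouth at x = -30, flat back face at x = +14 mm; dividers 6 mm thick; back rail x = +14 to +30 mm, top level with the dividers. End blocks 24 mm thick at y = 201, -201
- red_stud: round red stud, 20 mm across, 5 mm high, fixed on top of one end block of the rack (either end: x = -5, y = +201 or -201 mm in the rack frame); origin at the centre of its underside, 35 mm above the bench. Counting starts from the end that it marks
- white_stud: the same stud in white, on the other end block; origin at the centre of its underside
- blue_tin: loose blue round shoe-polish tin, 48 mm across, 24 mm tall, about 80 g, flat on the bench, its centre 55 to 75 mm in front of the mouth of the gaps; origin at the centre of its underside. Slides with ordinary friction. Fully home in a gap, it touches the back face: centre at x = -10 mm in the rack frame, standing out of the mouth by 4 mm
- green_tin: loose green tin of the same size, already put away in one of the rack's gaps (y = +96 or -160 mm in the rack's frame); origin at the centre of its underside; leave it
- black_tin: loose black tin of the same size, already put away in the other of those two gaps; origin at the centre of its underside; leave it
- brush: loose wooden shoe brush, 150 (x) x 48 x 42 mm tall, bristles down, to the left of the work; origin at the centre of its underside; leave it
- spray: loose white shoe-care bottle, 48 mm across, 140 mm tall, standing to the right of the work; origin at the centre of its underside; leave it
- rail_a: section of the rack's back rail behind the gap at y = +160 mm in the rack's frame: wood, 16 (x) x 58 (y) mm, flat top 35 mm above the bench; origin at the centre of its underside, at bench height
- rail_b: section of the rack's back rail behind the gap at y = +96 mm in the rack's frame: wood, 16 (x) x 58 (y) mm, flat top 35 mm above the bench; origin at the centre of its underside, at bench height
- rail_c: section of the rack's back rail behind the gap at y = +32 mm in the rack's frame: wood, 16 (x) x 58 (y) mm, flat top 35 mm above the bench; origin at the centre of its underside, at bench height
- rail_d: section of the rack's back rail behind the gap at y = -32 mm in the rack's frame: wood, 16 (x) x 58 (y) mm, flat top 35 mm above the bench; origin at the centre of its underside, at bench height
- rail_e: section of the rack's back rail behind the gap at y = -96 mm in the rack's frame: wood, 16 (x) x 58 (y) mm, flat top 35 mm above the bench; origin at the centre of its underside, at bench height
- rail_f: section of the rack's back rail behind the gap at y = -160 mm in the rack's frame: wood, 16 (x) x 58 (y) mm, flat top 35 mm above the bench; origin at the centre of its underside, at bench height
There are look-alikes about, which are no part of the job. Of the things like the blue_tin, leave any that is orange; of the rest the larger one is meant.

How it is judged:
By the outcome, as a careful person would: the job done as asked, in the order asked, and still so for the second after the job is handed in, with the robot touching nothing.
It also fails if it takes over 64 s, if anything falls off the work surface, if the arm or the gripper's body presses on something with over 40 N, if the wrist force passes 120 N, or if a joint passes its speed limit or range.

## Working session

There is one attempt and no reset: what is moved stays moved. The work goes in short steps, Python scripts to look and compute and a tool call to move; the robot and the scene stay as the last step left them, time stands still between calls to the robot, and variables do not carry over. Pictures are saved under pics/ and viewed, at most 10 in all, crops included, and the job is handed in when it is done.

Besides the shell and the picture viewer there is one more tool, called by a JSON object that holds its "name" and its "arguments", one argument or row to a line. arm_command: Moves the arm, as the interface text tells. Its arguments: {"type":"object","properties":{"targets":{"type":"array"},"hand":{"type":"number"}},"required":["targets"]}

```bash
mkdir -p pics
cat > h.py <<'E'
import numpy as np, cv2
from workcell import env, snapshot, camera_model, boxes_of, tip_of
def ray(cam,u,v):
    m=camera_model(cam); d=np.array([(u-m["cx"])/m["fx"],(v-m["cy"])/m["fy"]]); p=d.copy()
    for _ in range(20): p=d/(1+m["k1"]*(p@p))
    T=np.array(m["cam_to_world"]); return T, np.array([p[0],p[1],1.0])
def at_z(cam,u,v,z):
    T,r=ray(cam,u,v); w=T[:3,:3]@r; o=T[:3,3]; return o+w*(z-o[2])/w[2]
def at_depth(cam,u,v,d):
    T,r=ray(cam,u,v); return T[:3,:3]@(r*d)+T[:3,3]
def save(name,img): cv2.imwrite("pics/"+name,img[:,:,::-1])
E
python3 - <<'E'
from h import *
np.set_printoptions(precision=4,suppress=True)
for c in("top","scene"):
    p,d=snapshot(c); save(c+"1.png",p); np.save(c+"_d.npy",d); np.save(c+"_p.npy",p)
    for t in("red_stud","white_stud","blue_tin","green_tin","black_tin","brush","spray","rack"):
        b=tip_of(c,t)
        print(c,t,[(round(x["score"],2),np.round(x["centre"],1).tolist(),at_z(c,*x["centre"],0.035 if "stud" in t else 0).round(4).tolist()) for x in b])
s=env.read_state(); print(s["clock"],s["tcp_pos"],s["tcp_rot"],s["grip_width"])
E
```

```text
top red_stud [(0.63, [426.6, 209.2], [0.6232, -0.247, 0.035])]
top white_stud [(0.62, [427.1, 208.2], [0.6253, -0.248, 0.035]), (0.53, [223.6, 211.6], [0.6075, 0.1571, 0.035])]
top blue_tin [(0.89, [274.5, 313.1], [0.4123, 0.05, 0.0]), (0.82, [308.7, 258.6], [0.5233, -0.0143, 0.0]), (0.64, [313.8, 306.4], [0.4274, -0.0272, 0.0])]
top green_tin [(0.81, [402.7, 214.3], [0.6213, -0.2058, 0.0])]
top black_tin [(0.84, [281.9, 220.6], [0.6013, 0.0432, 0.0]), (0.31, [309.5, 206.6], [0.6328, -0.0128, 0.0]), (0.3, [403.8, 217.0], [0.6156, -0.2079, 0.0])]
top brush [(0.66, [119.5, 320.2], [0.3916, 0.3518, 0.0]), (0.17, [224.1, 212.5], [0.6154, 0.1631, 0.0])]
top spray [(0.73, [501.4, 270.2], [0.51, -0.4015, -0.0])]
top rack [(0.86, [329.4, 214.6], [0.6167, -0.0544, 0.0])]
scene red_stud [(0.48, [234.3, 250.5], [0.6343, -0.2417, 0.035])]
scene white_stud [(0.59, [320.1, 279.6], [0.6594, -0.0088, 0.035]), (0.47, [392.8, 270.9], [0.5864, 0.1507, 0.035])]
scene blue_tin [(0.8, [338.2, 243.7], [0.5124, -0.0072, 0.0]), (0.65, [364.5, 225.0], [0.4301, 0.042, 0.0]), (0.42, [337.3, 215.7], [0.4174, -0.0374, 0.0])]
scene green_tin [(0.76, [248.2, 256.3], [0.6168, -0.2163, 0.0])]
scene black_tin [(0.54, [347.3, 274.1], [0.6004, 0.0419, 0.0])]
scene brush [(0.67, [482.1, 238.3], [0.3897, 0.3514, 0.0])]
scene spray [(0.58, [200.2, 217.3], [0.5267, -0.3984, 0.0])]
scene rack [(0.57, [309.2, 268.3], [0.6096, -0.0541, 0.0])]
0.9 [0.2273 0.4732 0.2313] [-3.1416  0.      2.6938] 0.9972915492214184
```

View pics/top1.png

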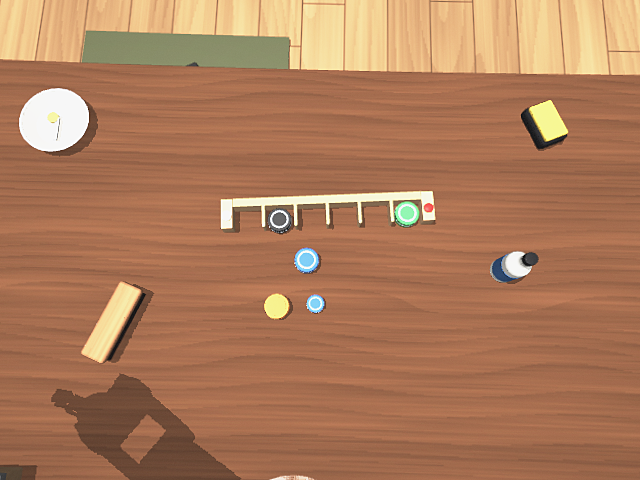

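Run:
```python
from h import *
p=np.load("top_p.npy"); save("crop1.png",cv2.resize(p[180:350,205:450],None,fx=3.2,fy=3.2,interpolation=cv2.INTER_CUBIC))
```

```text
(no output)
```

View pics/crop1.png

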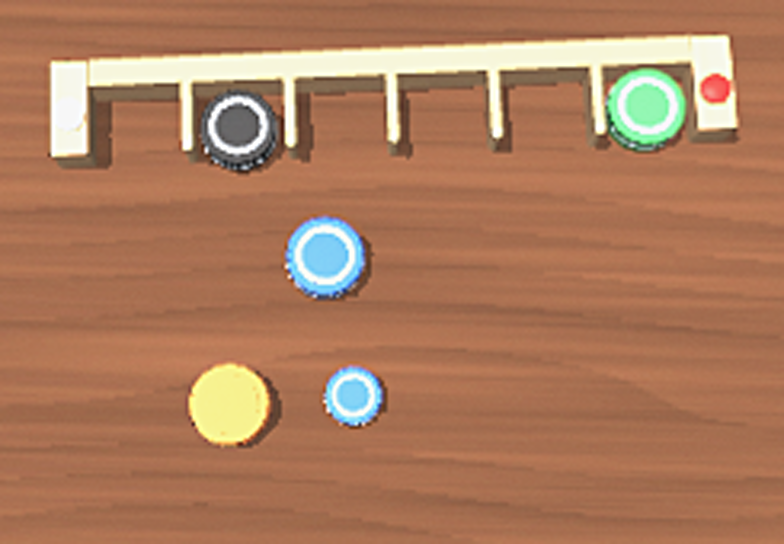

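The top view shows the rack with its red stud at the right end (428,208) and the white stud at the left (226,212). The black tin is at (280,220) and the green tin at (406,213), so from the red end gap 1 holds green and gaps 2 and 3 are empty.

Candidates for the blue tin:
- (307,260): large and blue.
- (315,303): small and blue.
- (276,306): yellow-orange.

The crop confirms that the large blue tin at (307,260) is the one meant: it isn't orange, and it's the larger of the other two. Next I'll measure the rack and this tin precisely.

Run:
```python
from h import *
np.set_printoptions(precision=4,suppress=True)
from scipy.optimize import minimize
p=np.load("top_p.npy");d=np.load("top_d.npy")
def pts(r0,r1,c0,c1):
    return np.array([list(at_depth("top",u,v,d[v,u]))+[u,v] for v in range(r0,r1) for u in range(c0,c1) if d[v,u]>0])
A=pts(185,240,212,442); R=A[(A[:,2]>.030)&(A[:,2]<.042)]
print("rack top z",np.median(R[:,2]),len(R)); 
rect=cv2.minAreaRect(R[:,:2].astype(np.float32)); print(rect)
# template fit: signed occupancy of rack top
def inside(q):
    x,y=q[:,0],q[:,1]
    m=(abs(y)<.213)&(x>.014)&(x<.030)
    m|=(abs(abs(y)-.201)<.012)&(abs(x)<.030)
    for k in(-128,-64,0,64,128): m|=(abs(y-k/1000)<.003)&(abs(x)<.030)
    return m
S=A[:,:2].copy()
lab=np.where((A[:,2]>.028)&(A[:,2]<.045),1,0)
def cost(v):
    c,s=np.cos(v[2]),np.sin(v[2]); D=S-v[:2]; q=np.c_[D@[c,s],D@[-s,c]]
    return np.mean(inside(q)!=lab)
best=min(((cost((x,y,a)),x,y,a) for x in np.arange(.605,.63,.002) for y in np.arange(-.062,-.04,.002) for a in np.arange(-.09,.0,.01)))
print(best)
r=minimize(cost,best[1:],method="Nelder-Mead",options=dict(initial_simplex=[np.array(best[1:])+e for e in ([0,0,0],[.003,0,0],[0,.003,0],[0,0,.015])]))
x,y,a=r.x; print("rack",r.x,r.fun)
for n,(rx,ry) in dict(g1=(.022,-.160),g2=(.022,-.096),g3=(.022,-.032),home=(-.010,-.032),red=(-.005,-.201),white=(-.005,.201)).items():
    print(n,x+rx*np.cos(a)-ry*np.sin(a),y+rx*np.sin(a)+ry*np.cos(a))
B=pts(240,282,285,330); T=B[(B[:,2]>.018)&(B[:,2]<.03)]
c,rad=cv2.minEnclosingCircle(T[:,:2].astype(np.float32)); print("tin",np.median(T[:,2]),c,rad,T[:,:2].mean(0))
D=np.array(c)-[x,y]; print("tin in rack",D@[np.cos(a),np.sin(a)],D@[-np.sin(a),np.cos(a)])
for nm,(r0,r1,c0,c1) in dict(orange=(290,325,258,295),small=(290,318,302,330)).items():
    B=pts(r0,r1,c0,c1); T=B[(B[:,2]>.012)&(B[:,2]<.035)]; print(nm,np.median(T[:,2]),cv2.minEnclosingCircle(T[:,:2].astype(np.float32)))
# red stud colour
m=(p[...,0].astype(int)-p[...,1]>90)&(p[...,0].astype(int)-p[...,2]>90); vv,uu=np.nonzero(m[195:225,415:440]); print("redpix",uu.mean()+415,vv.mean()+195,at_z("top",uu.mean()+415,vv.mean()+195,.04))
```

```text
Traceback (most recent call last):
  File "h.py", line 10, in at_depth
    T,r=ray(cam,u,v); return T[:3,:3]@(r*d)+T[:3,3]
        ~~~^^^^^^^^^
  File "h.py", line 4, in ray
    m=camera_model(cam); d=np.array([(u-m["cx"])/m["fx"],(v-m["cy"])/m["fy"]]); p=d.copy()
ValueError: time passes only in moves, steps and waits
```

```bash
sed -i 's/^def ray/import functools; camera_model=functools.lru_cache(None)(camera_model)\ndef ray/' h.py
cat > fit.py <<'E'
from h import *
from scipy.optimize import minimize
np.set_printoptions(precision=4,suppress=True)
def pts(d,r0,r1,c0,c1):
    return np.array([at_depth("top",u,v,d[v,u]) for v in range(r0,r1) for u in range(c0,c1) if d[v,u]>0])
def circ(d,*w,lo=.018,hi=.032):
    B=pts(d,*w); T=B[(B[:,2]>lo)&(B[:,2]<hi)]
    return np.median(T[:,2]),cv2.minEnclosingCircle(T[:,:2].astype(np.float32)),T[:,:2].mean(0)
E
python3 - <<'E'
from fit import *
p=np.load("top_p.npy");d=np.load("top_d.npy")
A=pts(d,185,240,212,442); R=A[(A[:,2]>.030)&(A[:,2]<.042)]
print("rack top z",np.median(R[:,2]),len(R)); 
print(cv2.minAreaRect(R[:,:2].astype(np.float32)))
def inside(q):
    x,y=q[:,0],q[:,1]
    m=(abs(y)<.213)&(x>.014)&(x<.030)
    m|=(abs(abs(y)-.201)<.012)&(abs(x)<.030)
    for k in(-128,-64,0,64,128): m|=(abs(y-k/1000)<.003)&(abs(x)<.030)
    return m
S=A[:,:2]; lab=(A[:,2]>.029)&(A[:,2]<.045)
def cost(v):
    c,s=np.cos(v[2]),np.sin(v[2]); D=S-v[:2]
    return np.mean(inside(np.c_[D@[c,s],D@[-s,c]])!=lab)
best=min(((cost((x,y,a)),x,y,a) for x in np.arange(.605,.63,.002) for y in np.arange(-.062,-.04,.002) for a in np.arange(-.09,.1,.01)))
r=minimize(cost,best[1:],method="Nelder-Mead",options=dict(initial_simplex=[np.array(best[1:])+e for e in ([0,0,0],[.003,0,0],[0,.003,0],[0,0,.015])]))
x,y,a=r.x; print(best,"rack",r.x,r.fun)
for n,(rx,ry) in dict(g1=(.022,-.160),g2=(.022,-.096),g3=(.022,-.032),home=(-.010,-.032),red=(-.005,-.201),white=(-.005,.201)).items():
    print(n,x+rx*np.cos(a)-ry*np.sin(a),y+rx*np.sin(a)+ry*np.cos(a))
t=circ(d,240,282,285,330); print("tin",t)
D=np.array(t[1][0])-[x,y]; print("tin in rack",D@[np.cos(a),np.sin(a)],D@[-np.sin(a),np.cos(a)])
print("orange",circ(d,290,325,258,295,lo=.01)); print("small",circ(d,290,318,302,330,lo=.01))
q=p.astype(int); m=(q[...,0]-q[...,1]>90)&(q[...,0]-q[...,2]>90); vv,uu=np.nonzero(m[195:225,415:440]); print("red",at_z("top",uu.mean()+415,vv.mean()+195,.04))
E
```

```text
rack top z 0.03595365824758889 2611
((0.6173173189163208, -0.04889532923698425), (0.062006521970033646, 0.42368173599243164), 3.8168833255767822)
(np.float64(0.0443208895949166), np.float64(0.619), np.float64(-0.04799999999999999), np.float64(0.06999999999999992)) rack [ 0.6183 -0.0481  0.0675] 0.03796664019062748
g1 0.6510152397363378 -0.2062797510939819
g2 0.646696153173874 -0.14242565575730093
g3 0.6423770666114101 -0.07857156042061994
home 0.6104500189430697 -0.08073110370185185
red 0.6268437080952539 -0.2490083955625826
white 0.5997144456247779 0.15207514077094483
tin (np.float64(0.02556079978134701), ((0.5164257287979126, -0.009161295369267464), 0.024272380396723747), array([ 0.516 , -0.0094]))
tin in rack -0.09897999671008181 0.04575194394699966
orange (np.float64(0.025448606133349982), ((0.4244460165500641, 0.04557005688548088), 0.02392520196735859), array([0.424 , 0.0453]))
small (np.float64(0.018190239369804906), ((0.43178507685661316, -0.028729315847158432), 0.016992948949337006), array([ 0.4316, -0.0291]))
red [ 0.6259 -0.2489  0.04  ]
```

The rack is at (0.618, -0.048) with yaw 0.067, and it agrees with the red stud. In the rack frame the tin is at (-99, +46) mm. I'll turn the tool to line up with the rack, shut the hand, and travel to above the rail behind gap 1.

{"name": "arm_command", "arguments": {
  "targets": [
    [[0,0,0],8.59],
    [[0,0,0],8.59],
    [[0,0,0],8.59],
    [[0,0,0],8.59],
    [[0,0,0],8.59]
  ],
  "hand": 0
}}

```text
clock: 1.4
tcp_pos: [0.2273, 0.4732, 0.2313]
tcp_rot: [3.142, -0.0, 1.938]
force: [0.3, -0.0, -0.2]
grip_width: 0.141
gripper_force: 0.0
```

{"name": "arm_command", "arguments": {
  "targets": [
    [[0,0,0],8.59],
    [[0,0,0],8.59],
    [[0,0,0],0.4],
    [[-39,21,0],0],
    [[-39,21,0],0]
  ]
}}

```text
clock: 1.9
tcp_pos: [0.2744, 0.3975, 0.2311]
tcp_rot: [-3.142, 0.0, 1.644]
force: [2.5, 0.2, 0.1]
grip_width: 0.001
gripper_force: 0.0
```

{"name": "arm_command", "arguments": {
  "targets": [
    [[-39,21,0],0],
    [[-39,21,0],0],
    [[-39,21,0],0],
    [[-39,21,0],0],
    [[-39,21,0],0]
  ]
}}

```text
clock: 2.4
tcp_pos: [0.3928, 0.209, 0.2315]
tcp_rot: [3.141, -0.0, 1.642]
force: [0.2, 0.3, 0.5]
grip_width: 0.003
gripper_force: 0.0
```

{"name": "arm_command", "arguments": {
  "targets": [
    [[-39,21,10],0],
    [[-39,21,10],0],
    [[-39,21,10],0],
    [[-39,21,10],0],
    [[-39,21,10],0]
  ]
}}

```text
clock: 2.9
tcp_pos: [0.5106, 0.0212, 0.181]
tcp_rot: [3.141, 0.0, 1.641]
force: [-0.2, 1.2, 0.1]
grip_width: 0.001
gripper_force: 0.0
```

{"name": "arm_command", "arguments": {
  "targets": [
    [[-39,21,10],0],
    [[-39,21,10],0],
    [[-39,21,10],0],
    [[0,0,0],0],
    [[0,0,0],0]
  ]
}}

```text
clock: 3.4
tcp_pos: [0.5804, -0.0899, 0.1507]
tcp_rot: [-3.141, -0.001, 1.639]
force: [-0.7, -0.5, -0.2]
grip_width: 0.003
gripper_force: 0.0
```

```bash
cat > st.py <<'E'
import sys
from h import *
def go(x,y,z=None):
    s=env.read_state(); P=s["tcp_pos"]; w=s["tcp_rot"][2]; d=np.array([x,y])-P[:2]
    print("t",round(s["clock"],2),"tcp",P.round(4),"rot",np.round(s["tcp_rot"],4),"F",np.round(s["force"],2),"grip",round(s["grip_width"],3))
    print("tool shift mm",1000*d@[np.cos(w),np.sin(w)],1000*d@[np.sin(w),-np.cos(w)],"z",None if z is None else 1000*(P[2]-z))
def rk(rx,ry,R=(0.6181,-0.0483,0.0675)):
    x,y,a=R; return x+rx*np.cos(a)-ry*np.sin(a),y+rx*np.sin(a)+ry*np.cos(a)
if __name__=="__main__": go(*rk(float(sys.argv[1])/1e3,float(sys.argv[2])/1e3),float(sys.argv[3])/1e3)
E
python3 st.py 22 -160 35
```

```text
t 3.4 tcp [ 0.5804 -0.0899  0.1507] rot [-3.1406e+00 -6.0000e-04  1.6391e+00] F [-0.65 -0.49 -0.22] grip 0.003
tool shift mm -121.04852547498966 62.32785376583178 z 115.69755557609292
```

{"name": "arm_command", "arguments": {
  "targets": [
    [[-30,15,5],0],
    [[-30,16,5],0],
    [[-30,16,10],0],
    [[-31,15,10],0],
    [[0,0,15],0]
  ]
}}

```text
clock: 3.9
tcp_pos: [0.6516, -0.2083, 0.1067]
tcp_rot: [3.139, 0.002, 1.638]
force: [0.3, 0.2, 0.7]
grip_width: 0.001
gripper_force: 0.0
```

{"name": "arm_command", "arguments": {
  "targets": [
    [[0,0,20],0],
    [[0,0,20],0],
    [[0,0,15],0],
    [[0,0,0],0],
    [[0,0,0],0]
  ]
}}

```text
clock: 4.4
tcp_pos: [0.6507, -0.2056, 0.0522]
tcp_rot: [3.141, 0.0, 1.639]
force: [0.4, -0.8, 0.7]
grip_width: -0.002
gripper_force: 0.0
```

```bash
python3 st.py 22 -160 35
python3 - <<'E'
from h import *
p,d=snapshot("top"); a=p[150:260,340:480]; a=cv2.resize(a,None,fx=4,fy=4,interpolation=cv2.INTER_CUBIC)
q,_=snapshot("scene"); b=cv2.resize(q[190:330,170:410],(560,327),interpolation=cv2.INTER_CUBIC)
h=np.zeros((440,0,3),np.uint8); save("near1.png",np.vstack([a[:270],b]))
E
```

```text
t 4.4 tcp [ 0.6507 -0.2056  0.0522] rot [3.1408e+00 4.0000e-04 1.6386e+00] F [ 0.35 -0.79  0.71] grip -0.002
tool shift mm -0.8622258329659188 0.05774813170388937 z 17.172696948661212
```

View pics/near1.png

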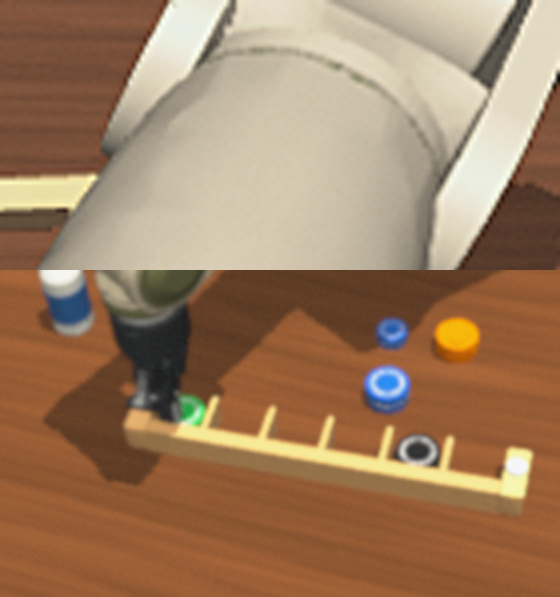

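The scene view shows the closed tip hovering over the rail behind the green tin, in gap 1 and next to the red end. I'll lower it gently until it touches.

{"name": "arm_command", "arguments": {
  "targets": [
    [[2,0,7],0],
    [[0,0,6],0],
    [[0,0,2],0],
    [[0,0,1],0],
    [[0,0,0],0]
  ]
}}

```text
clock: 5.0
tcp_pos: [0.6503, -0.2042, 0.0353]
tcp_rot: [3.142, 0.0, 1.637]
force: [0.3, 0.0, -0.8]
grip_width: 0.0
gripper_force: 0.0
```

{"name": "arm_command", "arguments": {
  "targets": [
    [[0,0,0.5],0],
    [[0,0,0.5],0],
    [[0,0,0],0]
  ]
}}

```text
clock: 5.3
tcp_pos: [0.6505, -0.2043, 0.0351]
tcp_rot: [3.141, 0.0, 1.637]
force: [-2.3, 0.4, 5.5]
grip_width: 0.002
gripper_force: 2.7
```

Contact at about 5 N. Now I'll run along the rail toward gap 3.

{"name": "arm_command", "arguments": {
  "targets": [
    [[8,0,0],0],
    [[8,0,0],0],
    [[8,0,0],0],
    [[8,0,0],0],
    [[8,0,0],0]
  ]
}}

```text
clock: 5.8
tcp_pos: [0.6482, -0.1641, 0.0351]
tcp_rot: [3.14, 0.002, 1.638]
force: [0.3, -4.1, 5.9]
grip_width: -0.001
gripper_force: 2.7
```

{"name": "arm_command", "arguments": {
  "targets": [
    [[8,0,0],0],
    [[8,0,0],0],
    [[8,0,0],0],
    [[0,0,0],0],
    [[8,0,0],0]
  ]
}}

```text
clock: 6.3
tcp_pos: [0.6461, -0.1326, 0.0351]
tcp_rot: [3.14, 0.002, 1.637]
force: [0.3, -5.2, 6.2]
grip_width: 0.0
gripper_force: 2.9
```

{"name": "arm_command", "arguments": {
  "targets": [
    [[8,0,0],0],
    [[8,0,0],0],
    [[8,0,0],0],
    [[8,0,0],0],
    [[8,0,0],0]
  ]
}}

```text
clock: 6.8
tcp_pos: [0.6434, -0.0922, 0.0351]
tcp_rot: [3.14, 0.002, 1.638]
force: [0.1, -4.1, 5.6]
grip_width: -0.002
gripper_force: 2.8
```

```bash
python3 st.py 22 -32 35
```

```text
t 6.8 tcp [ 0.6434 -0.0922  0.0351] rot [3.1398e+00 1.5000e-03 1.6376e+00] F [ 0.11 -4.08  5.62] grip -0.002
tool shift mm 13.505304953858884 -0.2416288582384512 z 0.1063665856248508
```

{"name": "arm_command", "arguments": {
  "targets": [
    [[7,0,0],0],
    [[7,0,0],0],
    [[0,0,0],0],
    [[0,0,0],0]
  ]
}}

```text
clock: 7.2
tcp_pos: [0.6423, -0.0772, 0.0351]
tcp_rot: [3.14, -0.0, 1.638]
force: [-0.3, 1.6, 7.0]
grip_width: 0.001
gripper_force: 3.5
```

{"name": "arm_command", "arguments": {
  "targets": [
    [[0,0,-15],0],
    [[0,0,-30],0],
    [[0,0,-30],0],
    [[22,-20,0],0],
    [[22,-20,0],0]
  ]
}}

```text
clock: 7.7
tcp_pos: [0.5986, -0.0365, 0.1105]
tcp_rot: [3.14, 0.0, 1.637]
force: [1.4, 0.0, -0.2]
grip_width: 0.004
gripper_force: 0.0
```

{"name": "arm_command", "arguments": {
  "targets": [
    [[22,-20,0],0],
    [[22,-20,0],0],
    [[22,-20,0],0],
    [[20,-20,0],0],
    [[0,0,0],0]
  ],
  "hand": 0.26
}}

```text
clock: 8.2
tcp_pos: [0.5113, 0.0456, 0.1098]
tcp_rot: [-3.14, -0.001, 1.64]
force: [0.4, 0.1, -0.6]
grip_width: 0.261
gripper_force: 0.0
```

```bash
python3 st.py -99 98 4
python3 - <<'E'
from h import *
q,_=snapshot("scene"); save("near2.png",cv2.resize(q[100:320,200:480],(764,600),interpolation=cv2.INTER_CUBIC))
E
```

```text
t 8.2 tcp [0.5113 0.0456 0.1098] rot [-3.1400e+00 -8.0000e-04  1.6398e+00] F [ 0.38  0.07 -0.56] grip 0.261
tool shift mm -2.907707715492207 1.2666112095088022 z 105.82349417132346
```

View pics/near2.png

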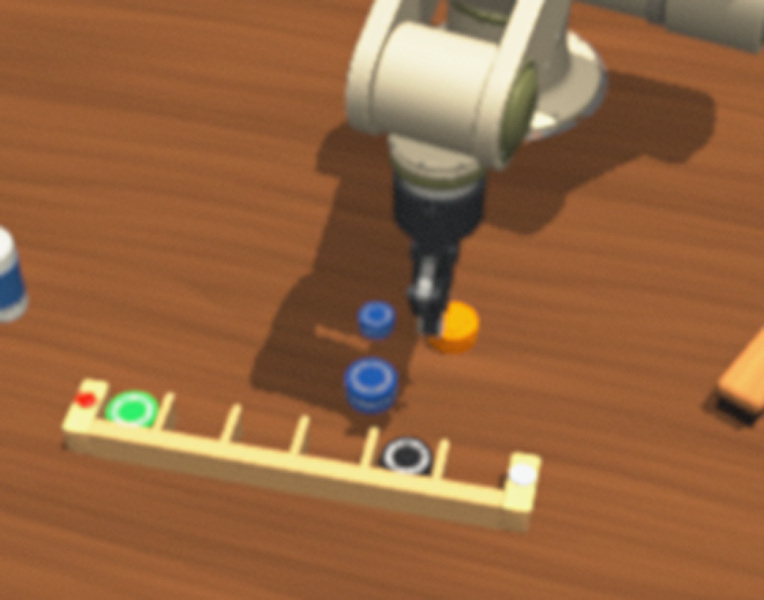

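The tip hangs at (428,325) in the crop, to the side of the blue tin at (370,385). The orange tin behind it at (455,325) is clear of the fork. I'll lower it.

{"name": "arm_command", "arguments": {
  "targets": [
    [[0,0,30],0],
    [[0,0,30],0],
    [[0,0,25],0],
    [[0,0,15],0],
    [[0,0,0],0]
  ]
}}

```text
clock: 8.75
tcp_pos: [0.5131, 0.043, 0.0077]
tcp_rot: [-3.138, -0.001, 1.637]
force: [-0.7, -0.4, 0.9]
grip_width: 0.257
gripper_force: 0.0
```

```bash
python3 st.py -99 80 5
```

```text
t 8.75 tcp [0.5131 0.043  0.0077] rot [-3.1384e+00 -7.0000e-04  1.6367e+00] F [-0.74 -0.43  0.85] grip 0.257
tool shift mm -18.132844603870346 -0.3241116554866972 z 2.7428764632885523
```

{"name": "arm_command", "arguments": {
  "targets": [
    [[-8,0,2],0],
    [[-8,0,0],0],
    [[-6,0,0],0],
    [[-6,0,0],0],
    [[-6,0,0],0]
  ]
}}

```text
clock: 9.25
tcp_pos: [0.5161, 0.0088, 0.0077]
tcp_rot: [3.141, 0.0, 1.637]
force: [-0.3, 1.0, 0.9]
grip_width: 0.262
gripper_force: 0.8
```

{"name": "arm_command", "arguments": {
  "targets": [
    [[-6,0,0],0],
    [[-6,0,0],0],
    [[-6,0,0],0],
    [[-6,0,0],0],
    [[-6,0,0],0]
  ]
}}

```text
clock: 9.75
tcp_pos: [0.5178, -0.021, 0.0073]
tcp_rot: [-3.142, -0.0, 1.637]
force: [0.1, 1.3, 0.9]
grip_width: 0.256
gripper_force: 0.8
```

{"name": "arm_command", "arguments": {
  "targets": [
    [[-6,0,0],0],
    [[-6,0,0],0],
    [[-6,0,0],0],
    [[-4,0,0],0],
    [[0,0,0],0]
  ]
}}

```text
clock: 10.25
tcp_pos: [0.5193, -0.0431, 0.0072]
tcp_rot: [-3.142, 0.0, 1.637]
force: [0.2, 0.1, -0.1]
grip_width: 0.262
gripper_force: 0.0
```

```bash
python3 st.py -99 0 5
python3 - <<'E'
from fit import *
q,_=snapshot("scene"); save("near3.png",cv2.resize(q[100:320,200:480],(764,600),interpolation=cv2.INTER_CUBIC))
for x in tip_of("scene","blue_tin"): 
    P=at_z("scene",*x["centre"],0); D=P[:2]-[.6181,-.0483]; a=.0675; print(x["score"],x["centre"],P,1000*D@[np.cos(a),np.sin(a)],1000*D@[-np.sin(a),np.cos(a)])
E
```

```text
t 10.25 tcp [ 0.5193 -0.0431  0.0072] rot [-3.1416e+00  2.0000e-04  1.6368e+00] F [ 0.2   0.09 -0.08] grip 0.262
tool shift mm -11.859838671899139 -0.7519441074595563 z 2.23016859928656
0.81 [364.3, 225.0] [0.4302 0.0415 0.    ] -181.4102650707919 102.2881620633236
0.49 [311.3, 239.7] [ 0.5187 -0.0785  0.    ] -101.17158697219632 -23.387082415165057
0.44 [336.4, 217.3] [ 0.4238 -0.038   0.    ] -193.17326439708899 23.336760616503813
0.36 [198.4, 214.9] [ 0.5198 -0.4074  0.    ] -122.27842351234949 -351.6411215711793
```

View pics/near3.png

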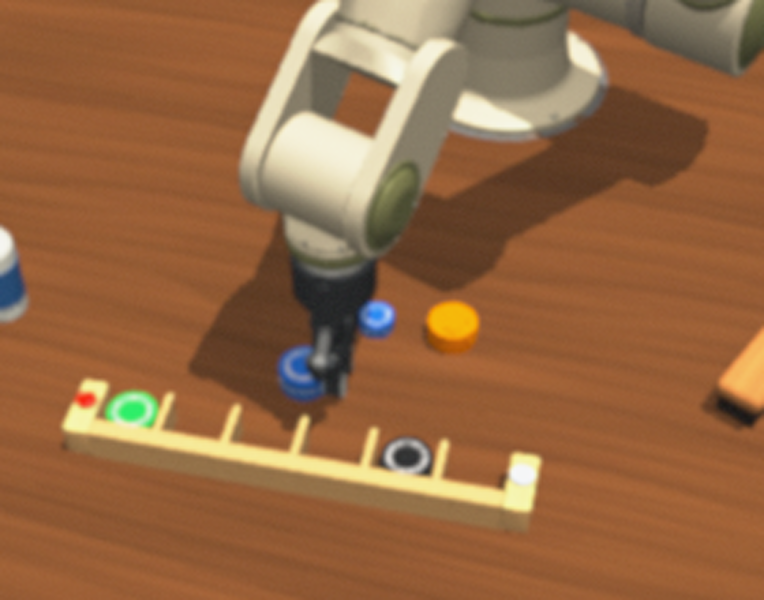

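The tin (300,372 in the crop) is moving ahead of the fork. It's at about y -22 in the rack frame, so it needs 10 mm more. Then I'll back off, rise, turn by 90° and look.

Turning the tool by -90° gives yaw 3.208, with tool x pointing along -x of the rack.

{"name": "arm_command", "arguments": {
  "targets": [
    [[-5,0,0],0],
    [[-5,0,0],0],
    [[0,0,0],0],
    [[10,0,0],0],
    [[20,0,0],0]
  ]
}}

```text
clock: 10.85
tcp_pos: [0.518, -0.0225, 0.0073]
tcp_rot: [3.141, 0.0, 1.636]
force: [-0.5, -0.3, 0.1]
grip_width: 0.26
gripper_force: 0.0
```

{"name": "arm_command", "arguments": {
  "targets": [
    [[10,0,-20],0],
    [[0,0,-30],0],
    [[0,-20,-40],0],
    [[0,-35,0],0],
    [[0,-35,0],0]
  ]
}}

```text
clock: 11.35
tcp_pos: [0.4267, -0.0179, 0.098]
tcp_rot: [3.14, 0.001, 1.638]
force: [0.2, -0.8, -0.4]
grip_width: 0.26
gripper_force: 0.0
```

{"name": "arm_command", "arguments": {
  "targets": [
    [[0,0,0],-8.5],
    [[0,0,0],-8.5],
    [[0,0,0],-8.5],
    [[0,0,0],-8.5],
    [[0,0,0],-8.5]
  ]
}}

```text
clock: 11.85
tcp_pos: [0.4273, -0.0179, 0.0973]
tcp_rot: [3.142, -0.0, 2.386]
force: [-0.1, -0.1, -0.1]
grip_width: 0.258
gripper_force: 0.0
```

{"name": "arm_command", "arguments": {
  "targets": [
    [[0,0,0],-8.5],
    [[0,0,0],-8.5],
    [[0,0,0],-8.5],
    [[0,0,0],-8.5],
    [[0,0,0],-8.5]
  ]
}}

```text
clock: 12.35
tcp_pos: [0.4273, -0.0179, 0.0973]
tcp_rot: [3.142, -0.0, 3.127]
force: [-0.5, 0.2, 0.4]
grip_width: 0.262
gripper_force: 0.0
```

```bash
python3 st.py -160 -32 5
python3 - <<'E'
from fit import *
p,d=snapshot("top"); save("top4.png",p); a=.0675
np.save("d4.npy",d)
for x in tip_of("top","blue_tin"):
    P=at_z("top",*x["centre"],0); D=P[:2]-[.6181,-.0483]; print(x["score"],x["centre"],P,1000*D@[np.cos(a),np.sin(a)],1000*D@[-np.sin(a),np.cos(a)])
E
```

```text
t 12.35 tcp [ 0.4273 -0.0179  0.0973] rot [ 3.1416 -0.      3.1275] F [-0.45  0.16  0.35] grip 0.262
tool shift mm -34.334899717423966 -72.68260909551887 z 92.31113685331343
0.77 [345.4, 259.5] [ 0.5234 -0.0886  0.    ] -97.21462845389773 -33.8651049170348
```

View pics/top4.png

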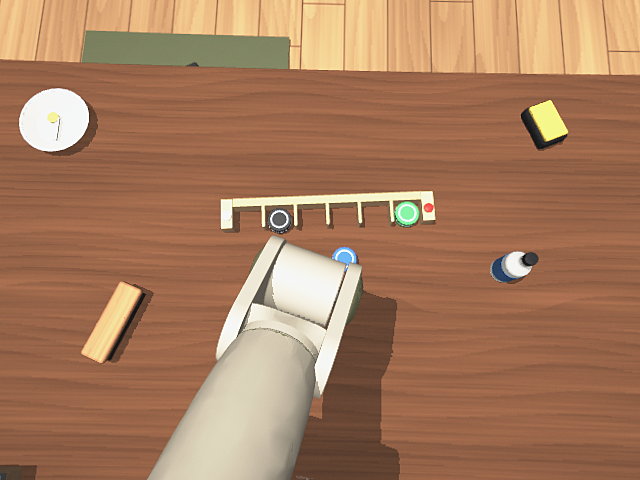

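The tin now sits at (345,259), between dividers at columns 328 and 359, which is squarely in front of gap 3. I'll refine the tin position from depth while setting up the final push.

{"name": "arm_command", "arguments": {
  "targets": [
    [[0,0,0],-4.6],
    [[0,-36,0],0],
    [[0,-36,0],0],
    [[0,0,0],0]
  ]
}}

```text
clock: 12.85
tcp_pos: [0.4323, -0.093, 0.0975]
tcp_rot: [-3.14, 0.001, -3.089]
force: [0.5, 0.2, -0.4]
grip_width: 0.258
gripper_force: 0.0
```

```bash
python3 st.py -150 -32 5
python3 - <<'E'
from fit import *
from scipy.optimize import least_squares
d=np.load("d4.npy"); B=pts(d,240,275,325,362); T=B[(B[:,2]>.019)&(B[:,2]<.03)][:,:2]; a=.0675
print(len(T))
# boundary on the far side (max x) via convex hull, radius-24 fit
h=cv2.convexHull(T.astype(np.float32))[:,0]; h=h[h[:,0]>np.median(T[:,0])+.004]
r=least_squares(lambda c:np.hypot(*(h-c).T)-.0240,T.mean(0),loss="soft_l1",f_scale=.001).x
D=r-[.6181,-.0483]; print(len(h),r,1000*D@[np.cos(a),np.sin(a)],1000*D@[-np.sin(a),np.cos(a)])
E
```

```text
t 12.85 tcp [ 0.4323 -0.093   0.0975] rot [-3.1405e+00  1.0000e-03 -3.0894e+00] F [ 0.53  0.23 -0.38] grip 0.258
tool shift mm -38.425482630442254 0.6908964349970297 z 92.47611288963984
297
6 [ 0.5203 -0.0847] -100.0596229654326 -29.736341486803873
```

{"name": "arm_command", "arguments": {
  "targets": [
    [[-18,0,20],0],
    [[-18,0,25],0],
    [[0,0,25],0],
    [[0,0,20],0],
    [[0,0,0],0]
  ]
}}

```text
clock: 13.35
tcp_pos: [0.4663, -0.0868, 0.0053]
tcp_rot: [3.139, -0.004, -3.085]
force: [0.4, -0.1, 0.0]
grip_width: 0.259
gripper_force: 0.0
```

```bash
python3 st.py -130 -32 5
```

```text
t 13.35 tcp [ 0.4663 -0.0868  0.0053] rot [ 3.1392 -0.0043 -3.0846] F [ 0.35 -0.12  0.04] grip 0.259
tool shift mm -24.13526288316368 -3.5355373758091964 z 0.329613727213054
```

{"name": "arm_command", "arguments": {
  "targets": [
    [[0,0,-1],-0.5],
    [[0,0,0],0],
    [[0,0,0],0]
  ]
}}

```text
clock: 13.65
tcp_pos: [0.4683, -0.0884, 0.0094]
tcp_rot: [-3.141, 0.002, -3.074]
force: [0.0, -0.1, 0.1]
grip_width: 0.263
gripper_force: 0.0
```

```bash
python3 st.py -130 -32 5
```

```text
t 13.65 tcp [ 0.4683 -0.0884  0.0094] rot [-3.1406e+00  1.8000e-03 -3.0738e+00] F [ 0.02 -0.06  0.1 ] grip 0.263
tool shift mm -22.208516175224748 -2.129534055954421 z 4.371790496783581
```

{"name": "arm_command", "arguments": {
  "targets": [
    [[-6,-2,3],0],
    [[-8,0,0],0],
    [[-6,0,0],0],
    [[-6,0,0],0],
    [[-6,0,0],0]
  ]
}}

```text
clock: 14.15
tcp_pos: [0.5002, -0.088, 0.0052]
tcp_rot: [3.141, -0.0, -3.073]
force: [0.3, -0.8, 1.2]
grip_width: 0.261
gripper_force: 0.5
```

{"name": "arm_command", "arguments": {
  "targets": [
    [[-6,0,0],0],
    [[-6,0,0],0],
    [[-6,0,0],0],
    [[0,0,0],0]
  ]
}}

```text
clock: 14.55
tcp_pos: [0.5185, -0.0869, 0.0053]
tcp_rot: [-3.141, 0.001, -3.073]
force: [0.3, -0.1, -0.2]
grip_width: 0.26
gripper_force: 0.0
```

```bash
python3 st.py -42 -32 5;  python3 - <<'E'
from fit import *
q,_=snapshot("scene"); save("near5.png",cv2.resize(q[180:300,220:400],(780,520),interpolation=cv2.INTER_CUBIC)); a=.0675
for x in tip_of("scene","blue_tin"):
    P=at_z("scene",*x["centre"],0); D=P[:2]-[.6181,-.0483]; print(x["score"],x["centre"],1000*D@[np.cos(a),np.sin(a)],1000*D@[-np.sin(a),np.cos(a)])
E
```

```text
t 14.55 tcp [ 0.5185 -0.0869  0.0053] rot [-3.1413e+00  8.0000e-04 -3.0731e+00] F [ 0.28 -0.13 -0.18] grip 0.26
tool shift mm -59.974086885248305 -0.28551212793079 z 0.32473885507354905
0.7 [338.6, 219.4] -186.84487019741374 30.820515537540437
0.56 [303.1, 248.3] -68.37202120240066 -36.829875067528164
0.53 [360.9, 225.0] -179.4878429840049 93.41195462568025
0.27 [244.6, 265.9] 18.951035992414145 -166.3555274722893
0.23 [318.5, 281.1] 24.387533934927845 26.79725788002597
```

View pics/near5.png

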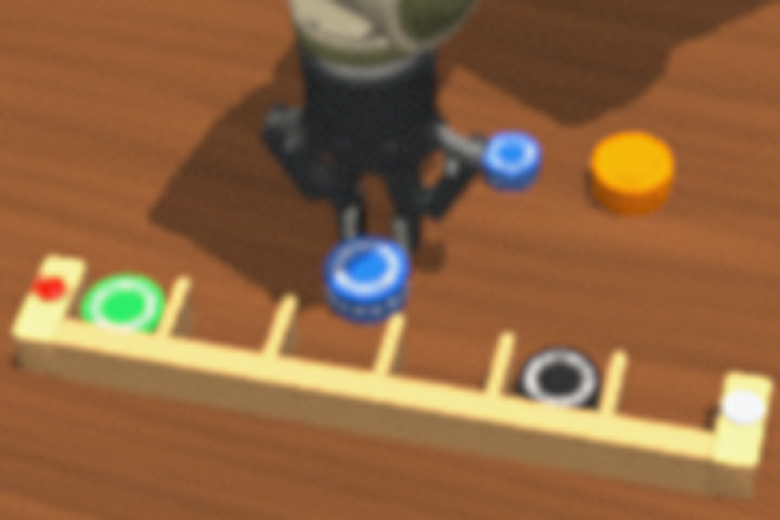

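The tin, at (367,275) in the crop, is ahead of the fork and near the mouth. Before it enters, I'll check the lateral fit from scene depth against the dividers.

Run:
```python
from fit import *
q,d=snapshot("scene"); a=.0675
def rf(P): D=P[:,:2]-[.6181,-.0483]; return np.c_[D@[np.cos(a),np.sin(a)],D@[-np.sin(a),np.cos(a)],P[:,2]]*1000
P=rf(np.array([at_depth("scene",u,v,d[v,u]) for v in range(225,295) for u in range(220,400) if d[v,u]>0]))
T=P[(P[:,2]>21)&(P[:,2]<29)&(abs(P[:,1]+32)<40)&(P[:,0]>-100)&(P[:,0]<-36)]
print("tin top",len(T),cv2.minEnclosingCircle(T[:,:2].astype(np.float32)),"y range",np.percentile(T[:,1],[1,99]))
for k in(-128,-64,0,64,128):
    w=P[(P[:,2]>31)&(P[:,2]<40)&(P[:,0]>-26)&(P[:,0]<8)&(abs(P[:,1]-k)<15)]; print(k,len(w),np.median(w[:,1]))
w=P[(P[:,2]>31)&(P[:,2]<40)&(P[:,0]>8)&(P[:,0]<45)]; print("rail x",np.percentile(w[:,0],[3,50,97]))
```

```text
tin top 202 ((-76.54759216308594, -34.40943908691406), 32.5339469909668) y range [-57.0238 -10.1113]
-128 37 -129.63458422289423
-64 28 -65.69028579308318
0 32 -2.6066893523501076
64 30 62.28788855601141
128 29 125.66433063361143
rail x [11.5517 23.5993 31.1812]
```

The tin is centred in the gap to within about 1 mm, since the dividers carry the same camera bias. Pushing in.

{"name": "arm_command", "arguments": {
  "targets": [
    [[-6,0,0],0],
    [[-6,0,0],0],
    [[-6,0,0],0],
    [[-6,0,0],0],
    [[-6,0,0],0]
  ]
}}

```text
clock: 15.2
tcp_pos: [0.5482, -0.0848, 0.0053]
tcp_rot: [3.142, -0.0, -3.073]
force: [-1.2, -0.2, -0.3]
grip_width: 0.257
gripper_force: 0.4
```

{"name": "arm_command", "arguments": {
  "targets": [
    [[-5,0,0],0],
    [[-5,0,0],0],
    [[-5,0,0],0],
    [[-4,0,0],0],
    [[0,0,0],0]
  ]
}}

```text
clock: 15.7
tcp_pos: [0.5671, -0.0835, 0.0053]
tcp_rot: [-3.141, 0.001, -3.073]
force: [0.1, 0.3, 0.5]
grip_width: 0.257
gripper_force: 0.0
```

```bash
python3 st.py -42 -32 5
```

```text
t 15.7 tcp [ 0.5671 -0.0835  0.0053] rot [-3.1414e+00  6.0000e-04 -3.0732e+00] F [0.14 0.32 0.46] grip 0.257
tool shift mm -11.231591033456679 -0.3089839862562666 z 0.2953567748546016
```

Now slowly, until the force rises at the back face.

{"name": "arm_command", "arguments": {
  "targets": [
    [[-3,0,0],0],
    [[-3,0,0],0],
    [[-2,0,0],0],
    [[-1,0,0],0]
  ]
}}

```text
clock: 16.1
tcp_pos: [0.5758, -0.0829, 0.0053]
tcp_rot: [-3.142, 0.0, -3.073]
force: [-0.5, 0.3, 0.3]
grip_width: 0.254
gripper_force: 0.3
```

{"name": "arm_command", "arguments": {
  "targets": [
    [[-1,0,0],0],
    [[-1,0,0],0]
  ]
}}

```text
clock: 16.3
tcp_pos: [0.5776, -0.0828, 0.0053]
tcp_rot: [3.142, -0.0, -3.073]
force: [-0.6, 0.2, 0.3]
grip_width: 0.257
gripper_force: 0.3
```

{"name": "arm_command", "arguments": {
  "targets": [
    [[-1,0,0],0],
    [[-1,0,0],0]
  ]
}}

```text
clock: 16.5
tcp_pos: [0.5791, -0.0826, 0.0052]
tcp_rot: [3.141, -0.001, -3.073]
force: [-6.2, -0.5, 2.9]
grip_width: 0.26
gripper_force: 2.8
```

{"name": "arm_command", "arguments": {
  "targets": [
    [[-1,0,0],0],
    [[0,0,0],0]
  ]
}}

```text
clock: 16.7
tcp_pos: [0.5792, -0.0825, 0.0051]
tcp_rot: [3.141, -0.004, -3.073]
force: [-8.3, -1.0, 4.7]
grip_width: 0.255
gripper_force: 4.2
```

The tin is home: the force rose and motion stopped. I'll back off straight, rise, and swing away to check.

{"name": "arm_command", "arguments": {
  "targets": [
    [[2,0,0],0],
    [[4,0,0],0],
    [[15,0,0],0],
    [[25,0,0],0],
    [[0,0,-25],0]
  ]
}}

```text
clock: 17.2
tcp_pos: [0.5308, -0.0849, 0.0279]
tcp_rot: [3.138, -0.007, -3.074]
force: [0.3, 0.9, 0.0]
grip_width: 0.258
gripper_force: 0.0
```

{"name": "arm_command", "arguments": {
  "targets": [
    [[0,0,-40],0],
    [[0,0,-40],0],
    [[0,0,-40],0],
    [[10,35,-20],0],
    [[10,35,0],0]
  ]
}}

```text
clock: 17.7
tcp_pos: [0.5109, -0.0171, 0.1733]
tcp_rot: [-3.14, 0.006, -3.075]
force: [0.3, 1.0, -0.2]
grip_width: 0.258
gripper_force: 0.0
```

{"name": "arm_command", "arguments": {
  "targets": [
    [[10,40,0],0],
    [[10,40,0],0],
    [[10,40,0],0],
    [[10,40,0],0],
    [[0,0,0],0]
  ]
}}

```text
clock: 18.2
tcp_pos: [0.4576, 0.1431, 0.1705]
tcp_rot: [3.141, 0.0, -3.069]
force: [0.2, -0.1, -0.5]
grip_width: 0.262
gripper_force: 0.0
```

```bash
python3 st.py -42 -32 5
python3 - <<'E'
from fit import *
p,d=snapshot("top"); save("top6.png",cv2.resize(p[180:350,205:450],None,fx=3.2,fy=3.2,interpolation=cv2.INTER_CUBIC)); a=.0675
T=pts(d,195,245,328,362); D=T[:,:2]-[.6181,-.0483]; R=np.c_[D@[np.cos(a),np.sin(a)],D@[-np.sin(a),np.cos(a)]]*1000
w=R[(T[:,2]>.018)&(T[:,2]<.0295)&(abs(R[:,1]+32)<27)]; print(cv2.minEnclosingCircle(w.astype(np.float32)),np.percentile(w,[2,98],axis=0))
T=pts(d,195,245,390,422); D=T[:,:2]-[.6181,-.0483]; R=np.c_[D@[np.cos(a),np.sin(a)],D@[-np.sin(a),np.cos(a)]]*1000
w=R[(T[:,2]>.018)&(T[:,2]<.0295)&(abs(R[:,1]+160)<27)]; print("green",cv2.minEnclosingCircle(w.astype(np.float32)),np.percentile(w,[2,98],axis=0))
E
```

```text
t 18.2 tcp [0.4576 0.1431 0.1705] rot [ 3.1407e+00  5.0000e-04 -3.0687e+00] F [ 0.24 -0.07 -0.46] grip 0.262
tool shift mm -103.9870632579112 -234.3852235456957 z 165.50574850232584
((-3.7642269134521484, -31.50060272216797), 31.442628860473633) [[-33.5153 -52.1142]
 [ 13.3515  -8.284 ]]
green ((-4.644174575805664, -161.10675048828125), 31.40219497680664) [[ -34.0866 -181.4265]
 [  13.5114 -137.6191]]
```

View pics/top6.png

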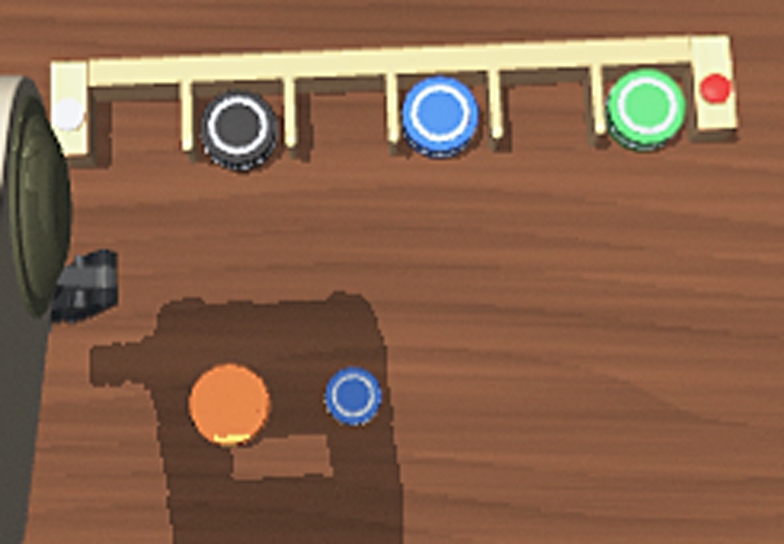

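The blue tin (440,115 in the crop) is home in the third gap from the red stud, level with the green tin. The other things haven't moved and the hand is clear, so I'm handing in.

```bash
python3 -c "
from workcell import env
print(env.close_job())"
```

```text
the job is handed in; nothing more can be done
None
```

I ran the fingertip along the rail behind gaps 1, 2 and 3 from the red-stud end, then pushed the blue tin fully home into the third gap. The other things stayed put, and I handed the job in with the hand clear at about 18 s.

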